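# Make up the wagon kit and the house kit

## Task

Make up two kits without tipping over a paint pot. In the tray with the spring clip goes the wagon kit: the box-shaped goods van standing in the long slot, the smaller paint pot in the round well, and the paintbrush pressed fully down into the clip, its middle at the clip's middle, either way round. In the other tray goes the house kit: the cottage standing in the rectangular bay and the larger paint pot in the round well.

Things in the scene. Friction and masses are not known exactly. Their poses are not given: they have to be found in the camera images.
- wagon_tray: Fixed plywood tray with the spring clip, 118 (x) by 160 (y) mm. Origin: centre of its underside, on the table. In its x -59 to +7 mm, 12 mm high: slot 36 (x) by 86 (y) mm centred at x -26, y +30, and round well of diameter 56 centred at x -26, y -47; both 8 mm deep, floor 4 mm above the table. The rest is 6 mm high and bears the clip. Yaw within 0.25 rad; stands left or right.
- house_tray: Fixed plywood tray without a clip, 84 (x) by 160 (y) by 12 mm high. Origin: centre of its underside, on the table. Rectangular bay 60 (x) by 80 (y) mm centred at x 0, y +33 mm, and round well of diameter 56 mm centred at x 0, y -47 mm; both 8 mm deep, floor 4 mm above the table. Yaw within 0.25 rad; stands left or right.
- clip_seat (a point): Where the seated brush's underside centre lies: x +34, y 0, z +24 mm in the wagon tray's frame; brush along its y. Steel jaw pairs 10 mm wide at y -45 and +45; between them free down to 13 mm over the table. Noses 4 mm apart, 34 mm over the table; lead-ins 18 mm wide on top, at 50 mm. Pushed down with about 5 N, an 8 mm handle springs the jaws open, drops onto the seat and they close over it.
- goods_van: Box-shaped brown model goods van with a grey roof, 19 (x) by 71 (y) by 36 mm high, standing on the table. Origin: centre of its underside; y along its length, z up. Grip across its sides (along x), 18 mm apart and 35 mm high. 16 to 28 g. Yaw within 0.35 rad. (The tank wagon with its lying cylinder is not part of the job.)
- small_pot: The smaller of the two round paint pots: diameter 31 mm, 42 mm high with its black cap, standing. Grip round its body, the lower 30 mm. Origin: centre of its underside, z up. 28 to 50 g.
- big_pot: The larger of the two round paint pots: diameter 38 mm, 50 mm high with its black cap, standing. Grip round its body, the lower 36 mm. Origin: centre of its underside, z up. 28 to 50 g.
- brush: Paintbrush lying on the table: 147 mm long (y), 8 mm wide and thick. Origin: middle of its length, at its underside; y along the brush, z up. 10 to 17 g. Grip across (along x) at the middle. Yaw within 0.35 rad.
- cottage: Model cottage with a red pitched roof: roof 52 (x) by 73 (y) mm, ridge 50 mm high; walls 42 (x) by 62 (y) mm, 30 mm high. Origin: centre of its underside; y along its length, z up. Grip across its long walls (along x). 24 to 42 g. Yaw within 0.35 rad.
Things that resemble listed ones, but are neither listed nor needed, are in the scene too. Leave any blue or purple look-alike of the small_pot alone.

How it is judged:
By the outcome, as a careful person would: the job done as asked, in the order asked, and still so for the second after the job is handed in, with the robot touching nothing.
It also fails if it takes over 106 s, if anything falls off the work surface, if the arm or the gripper's body presses on something with over 40 N, if the wrist force passes 120 N, or if a joint passes its speed limit or range.

## Robot

A 7-joint arm with a two-finger parallel gripper is mounted at the origin on a cart in front of the work surface, level with it; the furniture and walls round the work are solid. World frame = base frame: x ahead of the robot, y to its left, z up, the work surface at z = 0. Lengths are in m, angles in degrees, forces in N, time in s.
With the tool pointing down it reaches from about 0.4 to 0.9 m from the base axis. Payload 5.6 kg.
Tool frame: the origin (TCP) lies at the centre of the arm's flange, where the gripper is bolted on; the fingertips stand tips_ahead ahead of it and the grasp point (between the pads) lies 171 mm ahead of it (tips_ahead is the distance from the TCP to the fingertips, in m); z points along the fingers, y is the line along which they close (so a half turn about z gives the same grasp; the last joint's range is limited). The gripper opens to 92 mm and grips with 3 to 60 N. Pads are 20 mm wide; open, the fingers measure 128 mm over their backs; the gripper's body (75 mm by 189 mm) begins 69 mm behind the grasp point.
Start: joints at [-2.464, 26.786, -0.665, 91.828, 0.344, 61.387, -3.226], TCP at [0.65, -0, 0.405] pointing down, gripper open.
Joint ranges: [-144.91, 144.91], [-17.63, 115.5], [-89.93, 88.59], [15.96, 139.68], [-74.01, 254.01], [8.47, 105.57], [-167.45, 167.45]. Speed limits (degrees/s): [147.25, 147.25, 180, 180, 180, 180, 180].

## Interface

Orientations are given as [roll, pitch, yaw] about the fixed x, y, z axes, in that order (R = Rz(yaw) Ry(pitch) Rx(roll)).
In Python, from station import * gives the robot as it stands. Calls block until the motion is done:
- reach(position, orientation): joint-space move of the TCP to a pose.
- move_l(position, frame=None, feed=0.15, f_stop=None): straight line of the TCP; frame=None keeps the orientation; feed is the mean speed in m/s. With f_stop (N) it stops when the force on the tool has changed by that much, and returns True; else False.
- move_j(angles): joint-space move.
- command_gripper(opening): finger opening in m; the grip force is fixed at half the most; returns when the fingers have stopped.
- hold(seconds).
- ik(position, orientation): joint angles nearest the present ones, or None.
- snapshot(name): name is "scene" or "side" or "wrist"; returns a dict with "pixels" (400x640x3 uint8, red, green, blue), "depth" (400x640 float32, m along the optical axis (not along the pixel's ray), 0 where there is no reading), "fov_y" (degrees; the focal length in pixels is half the picture's height over the tangent of half this angle, whatever the lens; pixels are square), "cx", "cy" (the principal point, pixels), "R" (3x3) and "t" (3): a world point X has camera coordinates R X + t. Camera axes: x right, y down, z forward; pixel columns grow to the right and rows downward; lengths in m; the calibration is good to about 2 mm. A picture is of the moment at which its call begins.
A pose or a line that the arm cannot do raises IKError and nothing moves.
- sign_off(): hands the job in; it is judged then, once.
Readings, each from a call of its own:
- current_clock(): time.
- current_joint_pos(): joint angles.
- current_dq(): joint speeds.
- current_effort(): joint torques, N m.
- current_eef_pos(): TCP position.
- current_tool_rot(): TCP orientation.
- current_ft_force(): force on the tool from outside, world axes, zero at the start.
- current_ft_torque(): the same for the moment, N m.
- current_opening(): finger opening in m.
- current_grasp_force(): force on a finger pad.
Only numpy, scipy, OpenCV 4.12 (cv2) and the standard library are available. Lean on these libraries where they do the work, as an engineer would, in place of code of your own. Each camera call takes 0.05 s, during which the arm holds its last target. There are 200 camera calls.

## Working session

There is one attempt and no reset: what is moved stays moved. The work goes in short steps, each a Python script; the robot and the scene stay as the last script left them, time stands still between calls to the robot, and variables do not carry over. Pictures are saved under pics/ and viewed, at most 14 in all, crops included, and the job is handed in when it is done.

```bash
mkdir -p pics; ls; cat > h.py <<'E'
from station import *
import numpy as np, cv2
def save(s,n): cv2.imwrite('pics/'+n+'.png',s['pixels'][:,:,::-1])
def K(s):
    f=200/np.tan(np.radians(s['fov_y'])/2); return f,s['cx'],s['cy']
def pts(s):
    f,cx,cy=K(s); v,u=np.mgrid[0:400,0:640]; d=s['depth']
    c=np.stack([(u-cx)/f*d,(v-cy)/f*d,d],-1)
    return (c-np.array(s['t']))@np.array(s['R'])
def ray(s,uv,z):
    f,cx,cy=K(s);R=np.array(s['R']);uv=np.atleast_2d(uv).astype(float)
    d=np.c_[(uv[:,0]-cx)/f,(uv[:,1]-cy)/f,np.ones(len(uv))]@R; o=-R.T@np.array(s['t'])
    return o+d*((z-o[2])/d[:,2])[:,None]
E
python3 - <<'E'
from h import *
import pickle
for n in ['scene','side','wrist']:
    s=snapshot(n); save(s,n+'0'); pickle.dump(s,open(n+'0.pkl','wb'))
    print(n,s['fov_y'],s['cx'],s['cy'],(-np.array(s['R']).T@s['t']).round(3),np.array(s['R']).round(2).tolist())
print(current_clock(), [k for k in dir() if 'tip' in k.lower()])
E
```

```text
pics
scene 57.4523184375313 318.73016597868434 199.2877185489256 [0.022 0.582 0.471] [[-0.77, -0.64, -0.02], [-0.28, 0.37, -0.89], [0.58, -0.67, -0.46]]
side 45.573827423741164 321.03972134899124 202.88286925619946 [ 0.061 -0.807  0.718] [[0.89, -0.46, 0.02], [-0.25, -0.53, -0.81], [0.39, 0.71, -0.58]]
wrist 62.9599648537044 324.12825187403087 201.08139995784592 [0.65  0.078 0.383] [[1.0, 0.0, -0.0], [0.0, -0.96, 0.28], [-0.0, -0.28, -0.96]]
0.15 ['tips_ahead']
```

View pics/scene0.png

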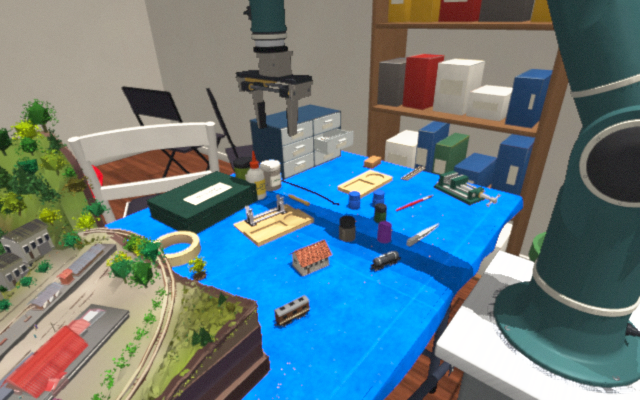

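View pics/side0.png

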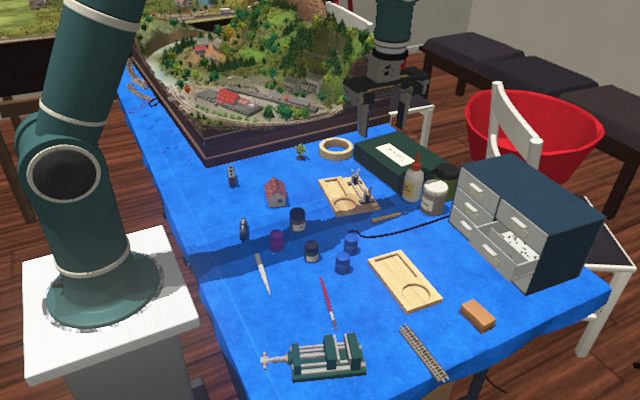

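View pics/wrist0.png

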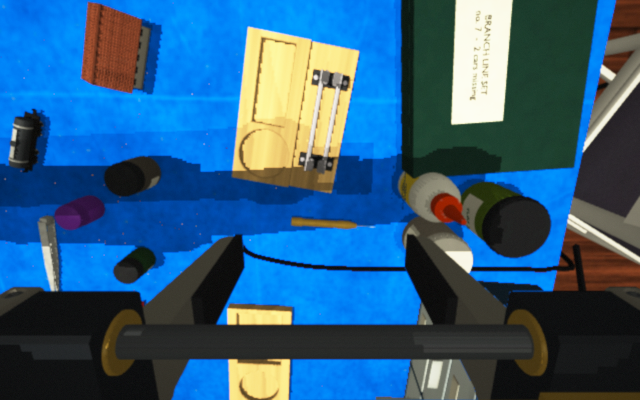

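Scene: van candidate at (292,310), black tank wagon at (385,260), cottage (312,257), clip tray (275,222), house tray (365,183). Side: pots at (297,218), (311,250), purple (277,240), blue (342,262)/(351,242); long thin things at (328,303) red, (385,217) wooden, (263,275) knife. I'll confirm these in an enlarged crop.

```bash
python3 - <<'E'
from h import *
import pickle
S={n:pickle.load(open(n+'0.pkl','rb')) for n in['scene','side','wrist']}
a=S['side']['pixels'][195:345,235:435]; b=S['scene']['pixels'][180:330,260:460]
z=lambda a:cv2.resize(a,(400,300),interpolation=cv2.INTER_CUBIC)
a=cv2.resize(a,(800,600),interpolation=cv2.INTER_CUBIC); cv2.imwrite('pics/c1.png',a[:,:,::-1])
b=cv2.resize(b,(800,600),interpolation=cv2.INTER_CUBIC); cv2.imwrite('pics/c2.png',b[:,:,::-1])
for n,l in {'side':dict(big=(297,212),small=(311,244),purp=(277,240),b1=(342,262),b2=(351,242),red=(325,293),wood=(385,217),knife=(263,275),tank=(244,228),van=(232,175),cot=(275,190),vise=(330,355),box=(500,200),htray=(400,275),wtray=(335,190),glue=(412,185),track=(424,352),jar=(435,195)),'scene':dict(van=(292,308),cot=(312,252),tank=(385,258),tray=(275,225),ht=(365,183),layout=(258,330))}.items():
    P=pts(S[n])
    for k,(u,v) in l.items(): print(n,k,P[v,u].round(3))
E
```

```text
side big [ 0.435 -0.002  0.052]
side small [ 0.418 -0.108  0.043]
side purp [ 0.362 -0.052  0.032]
side b1 [ 0.455 -0.179  0.034]
side b2 [ 0.502 -0.137  0.039]
side red [ 0.394 -0.22   0.007]
side wood [ 0.644 -0.064  0.01 ]
side knife [ 0.301 -0.118  0.009]
side tank [0.313 0.026 0.026]
side van [0.359 0.244 0.033]
side cot [0.427 0.11  0.047]
side vise [ 0.317 -0.381  0.048]
side box [ 0.774 -0.271  0.154]
side htray [ 0.565 -0.24   0.001]
side wtray [0.595 0.102 0.003]
side glue [ 0.747 -0.024  0.051]
side track [ 0.488 -0.423  0.004]
side jar [ 0.759 -0.099  0.063]
scene van [0.355 0.271 0.032]
scene cot [0.425 0.139 0.039]
scene tank [0.31  0.048 0.024]
scene tray [0.603 0.074 0.004]
scene ht [ 0.562 -0.259  0.004]
scene layout [0.32  0.369 0.088]
```

View pics/c1.png

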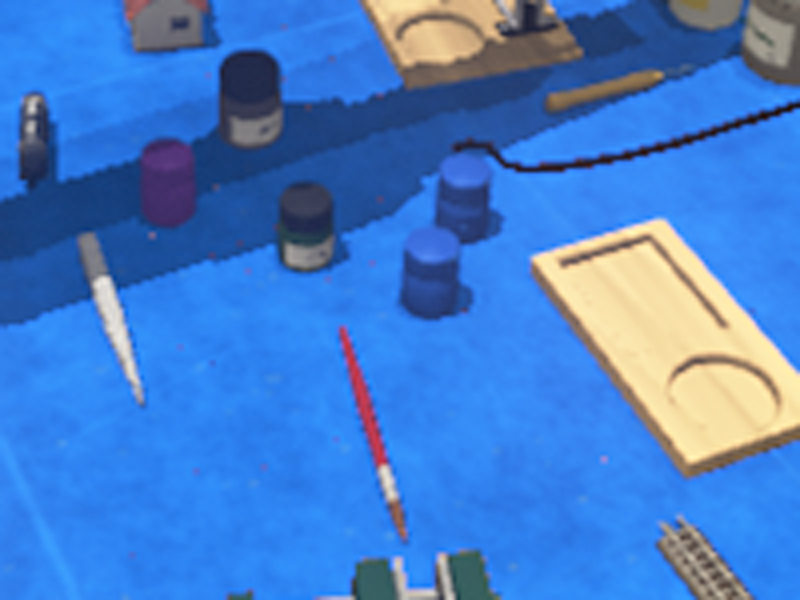

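View pics/c2.png

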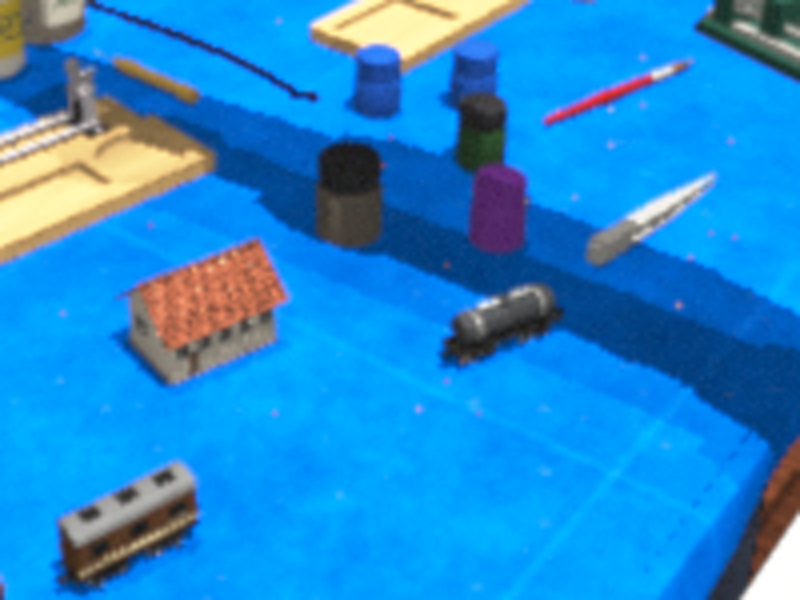

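Confirmed: the van is the brown box with grey roof (scene 292,310), since the other wagon is a tank. The small pot is the green-bodied, black-capped one (side 311,250). The big pot is the larger black-capped one (297,218). The brush is the red one with ferrule and bristles (328,303); the others are a wooden tool and a knife. Next are wrist views from above.

```bash
python3 - <<'E'
from h import *
import pickle
r=current_tool_rot(); print(r)
V={}
for n,p in dict(A=(.48,.12,.42),A2=(.48,.05,.42),B=(.48,-.16,.42),B2=(.48,-.23,.42),C=(.48,-.38,.42)).items():
    try: reach(list(p),list(r))
    except Exception as e: print(n,e); continue
    hold(.1); V[n]=snapshot('wrist')
pickle.dump(V,open('V.pkl','wb')); print(current_clock(),V.keys())
m=np.zeros((600,800,3),np.uint8)
for i,n in enumerate(list(V)[:5:1]):
    if n in('A2',): continue
    j=['A','B','B2','C'].index(n)
    m[300*(j//2):300*(j//2)+250,400*(j%2):400*(j%2)+400]=cv2.resize(V[n]['pixels'],(400,250),interpolation=cv2.INTER_AREA)
cv2.imwrite('pics/m1.png',m[:,:,::-1])
E
```

```text
[-1.79920303e+02  7.87097629e-03  8.99949507e+01]
4.0167 dict_keys(['A', 'A2', 'B', 'B2', 'C'])
```

View pics/m1.png

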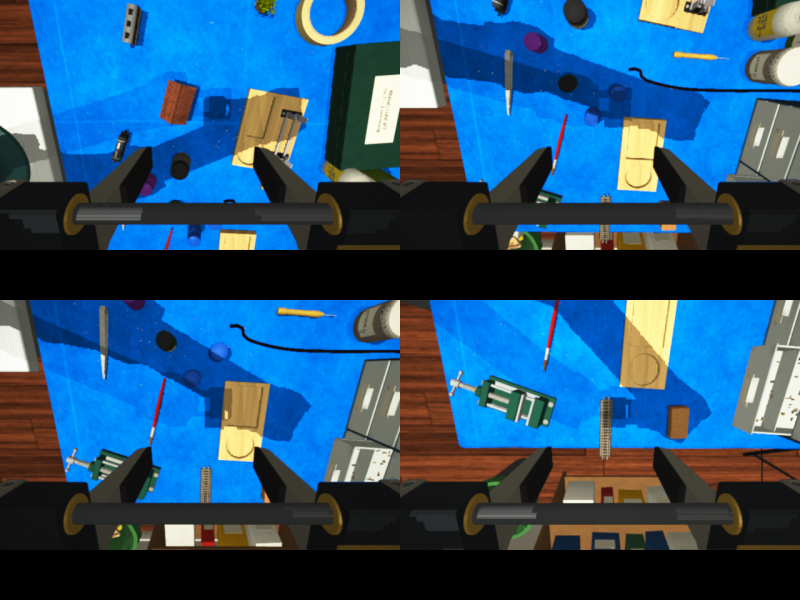

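Views A–C show everything unobstructed: van A(131,25), cottage A(179,101), clip tray A(270,128), pots B(575,12) and B(568,83), brush B2(157,412), house tray B(641,155). Computing poses now.

```bash
cat > m.py <<'E'
from h import *
import pickle
V=pickle.load(open('V.pkl','rb')); V['W']=pickle.load(open('wrist0.pkl','rb'));V['S']=pickle.load(open('scene0.pkl','rb'))
V['D']=pickle.load(open('side0.pkl','rb'))
def tri(s1,u1,s2,u2):
    P=[]
    for s in(s1,s2):
        f,cx,cy=K(s);P.append(np.array([[f,0,cx],[0,f,cy],[0,0,1]])@np.c_[s['R'],s['t']])
    x=cv2.triangulatePoints(*P,np.float64(u1).reshape(2,1),np.float64(u2).reshape(2,1));return (x[:3]/x[3]).ravel()
def rect(Q):
    (c,(w,h),a)=cv2.minAreaRect((Q[:,:2]*1000).astype(np.float32))
    if w>h: w,h,a=h,w,a-90   # a: angle of short side (x axis)
    a=(a+90)%180-90
    return np.round(c,1),round(w,1),round(h,1),round(a,1)
def blob(n,c,rad,zmin,zmax,col=None):
    s=V[n];P=pts(s);hsv=cv2.cvtColor(s['pixels'],cv2.COLOR_RGB2HSV)
    m=(np.hypot(P[...,0]-c[0],P[...,1]-c[1])<rad)&(P[...,2]>zmin)&(P[...,2]<zmax)&(s['depth']>0)
    if col is not None: m&=col(hsv.astype(int))
    m=cv2.morphologyEx(m.astype(np.uint8),cv2.MORPH_OPEN,np.ones((2,2)))
    k,l,st,ce=cv2.connectedComponentsWithStats(m)
    if k<2:return None
    i=1+np.argmax(st[1:,4]);return P[l==i],ce[i]
E
python3 - <<'E'
from m import *
nb=lambda h:~((h[...,0]>95)&(h[...,0]<130)&(h[...,1]>120))
yel=lambda h:(h[...,0]>8)&(h[...,0]<35)&(h[...,1]>40)
red=lambda h:((h[...,0]<8)|(h[...,0]>165))&(h[...,1]>100)
roof=lambda h:((h[...,0]<15)|(h[...,0]>170))&(h[...,1]>80)
L=dict(van=(.355,.265,.05,.028,.05,None,'A','A2'),cot=(.425,.13,.06,.03,.06,None,'A','A2'),cotall=(.425,.13,.06,.008,.06,None,'A','A2'),
 big=(.437,.005,.04,.042,.06,None,'A2','B'),small=(.418,-.1,.028,.034,.05,None,'B','B2'),
 brush=(.39,-.23,.1,-.005,.03,red,'B','B2'),brushall=(.39,-.23,.1,-.005,.03,nb,'B2','C'),
 wt=(.6,.13,.12,.002,.03,yel,'W','A2'),wt2=(.6,.13,.12,.002,.03,nb,'W','A'),ht=(.58,-.23,.12,.002,.03,yel,'B','B2'),clip=(.6,.13,.12,.02,.07,None,'W','A2'))
for k,(x,y,r,z0,z1,col,a,b) in L.items():
    R=[]
    for n in(a,b):
        o=blob(n,(x,y),r,z0,z1,col)
        if o is None: print(k,n,'none');continue
        Q,c=o;R.append(c);print(k,n,rect(Q),len(Q),'z',np.percentile(Q[:,2]*1000,[5,50,95]).round(1),'mean',(Q.mean(0)*1000).round(1))
    if len(R)==2: print('   tri',(tri(V[a],R[0],V[b],R[1])*1000).round(1))
P=pts(V['B2']);q=P[100:300:10,200:260:10].reshape(-1,3);print('table z',np.percentile(q[:,2]*1000,[5,50,95]).round(1))
E
```

```text
van A (array([417.8, 248.7]), 62.9, 153.1, 73.4) 1127 z [27.3 33.2 35.6] mean [365.  263.1  35.4]
van A2 none
cot A (array([440.4, 143.3]), 45.7, 127.8, -18.3) 2435 z [30.6 39.7 49. ] mean [437.3 132.5  40.3]
cot A2 (array([445.1, 125.8]), 66.1, 80.1, -19.3) 2816 z [30.7 39.9 49.1] mean [438.1 132.4  41.7]
   tri [437.6 132.8  40.1]
cotall A (array([439.1, 143.4]), 54.0, 126.9, -16.6) 2902 z [26.9 37.9 48.5] mean [437.5 132.4  37.9]
cotall A2 (array([443.8, 127. ]), 70.1, 80.9, -17.9) 3404 z [27.  38.  48.7] mean [438.3 132.5  39. ]
   tri [437.8 132.9  38.5]
big A2 (array([447.4,  47.7]), 35.2, 170.9, -11.0) 767 z [37.2 49.4 50.9] mean [438.5   3.2  48.3]
big B (array([447.2, -28.9]), 35.4, 117.1, 16.6) 1198 z [43.3 49.4 50.9] mean [438.3   1.5  49.9]
   tri [438.    2.5  45.9]
small B (array([436.6, -96.2]), 28.8, 90.0, -52.0) 596 z [29.1 41.5 42.8] mean [ 419.5 -109.6   40.4]
small B2 (array([ 445.9, -120.9]), 29.1, 87.1, 68.1) 701 z [33.3 41.5 43. ] mean [ 419.7 -110.2   42.7]
   tri [ 419.  -109.7   38.5]
brush B (array([ 422.7, -169.3]), 22.3, 212.2, -27.1) 296 z [-0.2  6.4  8.
[... 648 characters left out ...]
([618.,  76.]), 118.8, 143.0, -10.6) 13158 z [ 2.8  5.9 12.6] mean [615.6  83.    8.8]
wt2 A (array([570.6,  90.7]), 150.8, 231.3, 72.9) 8887 z [ 2.9  6.2 12.9] mean [614.9  86.7   9.9]
   tri [616.1  85.1   4.9]
ht B (array([ 556.3, -211.4]), 113.8, 281.0, 7.8) 6986 z [ 2.7  4.9 12.7] mean [ 558.6 -253.3   10.5]
ht B2 (array([ 542.2, -248.9]), 131.5, 190.7, -2.6) 8257 z [ 2.6  5.  12.6] mean [ 560.1 -252.9    9.9]
   tri [ 558.8 -250.7   13.4]
clip W (array([656.2,  95.1]), 23.0, 36.3, -12.5) 276 z [ 8.7 38.9 49.5] mean [657.6 104.1  37. ]
clip A2 (array([588.2, 114.3]), 13.5, 216.2, 81.7) 301 z [ 0.1 36.9 49.7] mean [658.9 103.9  35.8]
   tri [657.5 104.1  38.6]
table z [ -1.9  -0.4 273.7]
```

```bash
sed -i "s/    m=cv2.morph.*/    m0=m.astype(np.uint8);m=cv2.morphologyEx(m0,cv2.MORPH_OPEN,np.ones((3,3)) if er else np.ones((1,1)))\&m0/; s/col=None):/col=None,er=1):/" m.py
cat > m2.py <<'E'
from m import *
nb=lambda h:~((h[...,0]>95)&(h[...,0]<130)&(h[...,1]>120))
yel=lambda h:(h[...,0]>8)&(h[...,0]<35)&(h[...,1]>40)
red=lambda h:((h[...,0]<8)|(h[...,0]>165))&(h[...,1]>100)
L=dict(van=(.367,.264,.06,.03,.05,None,'A','A2'),cot=(.438,.132,.06,.02,.06,None,'A','A2'),
 big=(.438,.002,.04,.045,.06,None,'A2','B'),small=(.42,-.11,.028,.037,.05,None,'B','B2'),
 brush=(.386,-.24,.11,.002,.012,nb,'B2','C'),
 wt=(.62,.09,.12,.008,.016,yel,'W','A2'),wtall=(.62,.09,.12,.0015,.016,nb,'W','A2'),ht=(.56,-.25,.12,.008,.016,yel,'B','B2'),clip=(.65,.09,.1,.02,.07,None,'W','A2'))
for k,(x,y,r,z0,z1,col,a,b) in L.items():
    R=[]
    for n in(a,b):
        o=blob(n,(x,y),r,z0,z1,col,k not in('brush','clip'))
        if o is None: print(k,n,'none');continue
        Q,c=o;R.append(c);print(k,n,*rect(Q),len(Q),'z',np.percentile(Q[:,2]*1000,[5,50,95]).round(1),'mean',(Q.mean(0)*1000).round(1),'ext',(np.ptp(Q,0)*1000).round(0))
    if len(R)==2: print('   tri',(tri(V[a],R[0],V[b],R[1])*1000).round(1))
E
python3 m2.py
```

```text
van A [362.1 264.1] 17.8 59.1 -14.6 1067 z [31.  33.4 35.6] mean [363.  264.6  33.3] ext [31. 60.  7.]
van A2 none
cot A [435.4 132.7] 52.0 73.0 -16.7 2900 z [27.6 38.  48.4] mean [436.4 133.6  37.9] ext [68. 83. 27.]
cot A2 [435.4 132.9] 52.3 72.8 -16.7 3394 z [27.6 38.  48.4] mean [437.1 133.6  37.9] ext [67. 84. 27.]
   tri [436.8 134.   38.2]
big A2 [437.    3.9] 34.8 34.8 25.9 741 z [47.9 49.5 50.8] mean [437.3   4.4  49.4] ext [35. 35.  7.]
big B [436.8   1.6] 31.8 35.0 -88.8 1151 z [48.  49.5 50.9] mean [437.2   2.3  49.5] ext [35. 32.  7.]
   tri [436.8   3.2  45.9]
small B [ 417.7 -108.5] 27.7 28.4 88.5 577 z [40.2 41.6 42.8] mean [ 418.3 -108.6   41.5] ext [28. 28.  6.]
small B2 [ 418.1 -109. ] 28.5 28.5 24.0 688 z [40.1 41.6 42.9] mean [ 418.3 -109.    41.5] ext [28. 29.  7.]
   tri [ 417.9 -108.7   39.2]
brush B2 [ 389.5 -239.6] 7.3 141.6 -15.2 532 z [4.6 6.4 8. ] mean [ 390.5 -236.7    6.3] ext [ 39. 136.   6.]
brush C [ 387.  -248.8] 7.3 121.2 -15.5 655 z [4.7 6.4 8. ] mean [ 388.8 -243.7    6.4] ext [ 34. 117.   7.]
   tri [ 385.4 -240.1  -12.9]
wt W [589.5  72.1] 66.3
[... 257 characters left out ...]
15311 z [ 2.9  5.9 12.5] mean [613.3  72.4   7.2] ext [142. 176.  14.]
wtall A2 [615.   67.1] 118.6 160.5 -10.4 12461 z [ 2.9  6.  12.6] mean [612.1  72.4   7.3] ext [143. 177.  14.]
   tri [613.1  73.7   4.8]
ht B [ 559.6 -257.7] 83.5 159.7 -3.4 3044 z [10.  11.6 12.9] mean [ 554.3 -259.    11.6] ext [ 92. 163.   6.]
ht B2 [ 559.7 -258. ] 83.8 159.7 -3.4 3723 z [10.  11.6 12.9] mean [ 557.1 -256.3   11.5] ext [ 92. 162.   7.]
   tri [ 553.  -250.6   26.2]
clip W [742.2  96.8] 15.1 104.2 4.1 2048 z [24.2 51.8 53.6] mean [738.6  98.   46.1] ext [ 19. 104.  35.]
clip A2 [741.6  96.3] 15.7 105.7 4.1 2900 z [22.8 45.2 53.4] mean [737.2  97.9  42.1] ext [ 19. 105.  35.]
   tri [740.8  98.6  37.5]
```

```bash
cat > c.py <<'E'
from m2 import *
print('tips',tips_ahead)
A=np.vstack([pts(V[n])[V[n]['depth']>0] for n in ['A','W','B','S','D']])
def near(name,c,yaw,w=100,h=45,zmin=.055):
    a=np.radians(yaw);d=(A[:,:2]-np.array(c)/1000)*1000
    x=d@[np.cos(a),np.sin(a)];y=d@[-np.sin(a),np.cos(a)]
    m=(abs(x)<w)&(abs(y)<h)&(A[:,2]>zmin)&(A[:,2]<.17)
    print(name,m.sum(),m.any() and (np.percentile(x[m],[0,50,100]).round(),np.percentile(y[m],[0,50,100]).round(),np.percentile(A[m,2]*1000,[50,95]).round()))
near('van',(362,264),-14.6);near('clip',(648.4,61),-10.4);near('wslot',(595,101),-10.4);near('wwell',(581,25.5),-10.4);near('bay',(561.7,-225),-3.4);near('hwell',(557,-305),-3.4);near('brush',(388,-241),-15.3);near('cot',(435,133),-16.7)
# brush by colour, ray on z=4mm
for n in('B','B2','C'):
    s=V[n];hsv=cv2.cvtColor(s['pixels'],cv2.COLOR_RGB2HSV).astype(int)
    m=nb(hsv); v,u=np.nonzero(m);X=ray(s,np.c_[u,v],.004)*1000
    d=X[:,:2]-[388,-241];a=np.radians(-15.3);x=d@[np.cos(a),np.sin(a)];y=d@[-np.sin(a),np.cos(a)]
    k=(abs(x)<7)&(abs(y)<95);h=np.histogram(y[k],np.arange(-95,96,2))[0]
    g=y[k];print(n,'x mid',np.median(x[k]).round(1),h)
# van with low threshold, and van/brush in scene & side view
Q,c=blob('A',(.362,.264),.06,.004,.05,nb,0);print('van low',rect(Q))
Q,c=blob('S',(.362,.264),.06,.03,.05,nb,0);print('van scene',rect(Q),Q.mean(0)); Q,c=blob('D',(.362,.264),.06,.03,.05,nb,0);print('van side',rect(Q),Q.mean(0))
E
python3 c.py | sed -n '/tips/,$p'
```

```text
tips 0.1901
van 0 False
clip 9 (array([ 87.,  99., 100.]), array([-44., -39.,  21.]), array([58., 68.]))
wslot 0 False
wwell 0 False
bay 0 False
hwell 0 False
brush 0 False
cot 0 False
B x mid 0.4 [ 0  0  0  0  0  0  0  0  0  0  0  0  0  1  4  3  5  5  6 10  9 12 10 11
 10 12 10 11  8  8  6  7  8  7  7  8  6  7  8  8  6  8  8  8  6  8  9  7
  9  8  6  9  9  7 10  8  9  9  9  8  8  9  7  9  8  9  8  7  8  6  8  8
  6  6  6  7  5  6  7  5  6  6  4  4  1  0  0  0  0  0  0  0  0  0  0]
B2 x mid 0.6 [14 17 14 17 13 13 14 13 11 10  7  1  1  2  3  5  4  6  6  7  6  7  7  8
  8  8  7  9  8  8 10  7  8  8  8  7 10  7  8  8  9  7  9 10  8  9 11  8
 10  9 11  9 10 10 11  9 11  9 11 10 10 10  9 11  8  9 10  8 10  8  8  8
  7  9  7  7  8  7  5  7  7  5  7  5  0  0  0  0  0  0  0  0  0  0  0]
C x mid 0.6 [ 0  0  0  0  0  0  0  0  0  0  0  0  0  5  4  5  7  6  8  9  9 10  9 10
 11 11 11 11 11 12 11 12 12 11 11 10 12 11 12 11 12 11 13 12 11 12 13 12
 13 13 13 14 13 14 15 13 14 14 15 14 14 13 13 13 14 12 13 10 13 12 10 13
 10 11  1  0  0  0  0  0  0  0  0  0  0  0  0  0  0  0  0  0  0  0  0]
van low (array([362.5, 264.5]), 18.4, 67.1, -14.7)
van scene (array([359.6, 266.6]), 16.8, 60.2, -13.4) [0.35871653 0.26809435 0.03316902]
van side (array([362.5, 264.1]), 15.3, 64.2, -15.0) [0.3618597  0.26111445 0.03329964]
```

Brush middle is about (389,-239), yaw -15.3°. All heights match the text and nothing tall is near the approaches. Starting with the van.

```bash
cat > act.py <<'E'
from h import *
T=tips_ahead
def tr(c,yaw,x,y):
    a=np.radians(yaw);return (c[0]+x*np.cos(a)-y*np.sin(a))/1000,(c[1]+x*np.sin(a)+y*np.cos(a))/1000
WT=((615.,67.1),-10.4); HT=((559.7,-257.9),-3.4)
def pick(x,y,yaw,tip,opening,clear=.12):
    o=[180,0,90+yaw]
    command_gripper(opening); reach([x,y,clear+T],o); move_l([x,y,tip+.02+T],feed=.2)
    hit=move_l([x,y,tip+T],feed=.05,f_stop=6)
    command_gripper(0.0); w=current_opening(); f=current_grasp_force()
    move_l([x,y,clear+T],feed=.2); print('pick hit',hit,'w',round(w*1000,1),'after',round(current_opening()*1000,1),'F',f,'t',current_clock())
    return current_opening()
def place(x,y,yaw,tip,opening,clear=.12,f_stop=3):
    o=[180,0,90+yaw]
    reach([x,y,clear+T],o); move_l([x,y,tip+.015+T],feed=.15); hold(.15)
    hit=move_l([x,y,tip-.002+T],feed=.03,f_stop=f_stop); z=current_eef_pos()[2]-T
    command_gripper(opening); hold(.1); move_l([x,y,clear+T],feed=.15)
    print('place hit',hit,'tip z',round(z*1000,1),'t',current_clock())
E
python3 - <<'E'
from act import *
w=pick(.3623,.2643,-14.7,.0095,.045)
if w>.012: place(*tr(*WT,-26,30),WT[1],.0135,.032)
s=snapshot('side');save(s,'s1')
E
```

```text
pick hit False w 17.7 after 18.1 F 30.000267326831818 t 9.5667
place hit True tip z 13.6 t 13.4417
```

```bash
python3 -c "
import cv2;a=cv2.imread('pics/s1.png')[150:270,200:400];cv2.imwrite('pics/s1c.png',cv2.resize(a,(800,480),interpolation=cv2.INTER_CUBIC))"
```

```text
(no output)
```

View pics/s1c.png

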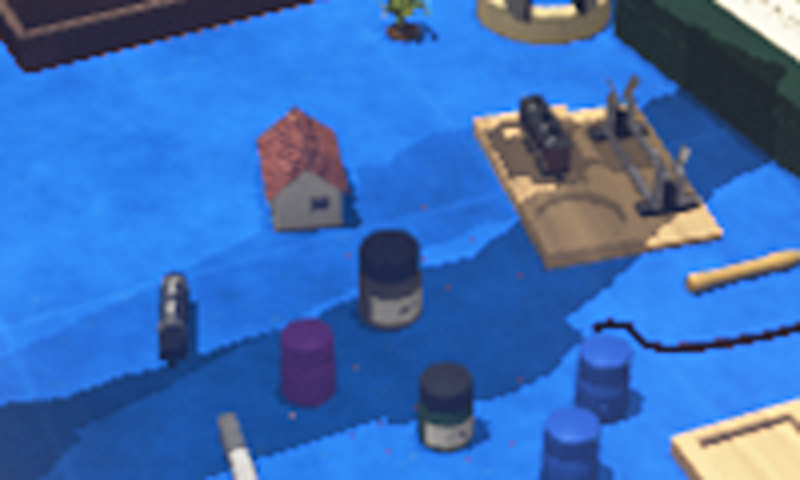

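The van stands in the slot (540,135 in the crop). Next are the small pot and the brush.

```bash
python3 - <<'E'
from act import *
w=pick(.418,-.1088,0,.0095,.05)
assert .025<w<.036
place(*tr(*WT,-26,-47),WT[1],.0135,.045)
w=pick(.3891,-.2391,-15.3,.001,.03)
assert .004<w<.012
x,y=tr(*WT,34,0); reach([x,y,.13+T],[180,0,90+WT[1]]); s=snapshot('wrist');save(s,'w2'); import pickle;pickle.dump(s,open('w2.pkl','wb'))
s=snapshot('side');save(s,'s2')
a=np.vstack([cv2.resize(cv2.imread('pics/w2.png'),(480,300)),cv2.resize(cv2.imread('pics/s2.png')[130:270,280:504],(480,300))]);cv2.imwrite('pics/s2c.png',a)
E
```

```text
pick hit False w 30.4 after 30.1 F 30.000162720680237 t 17.3
place hit True tip z 13.5 t 20.9333
pick hit True w 7.5 after 7.4 F 30.494780112057924 t 24.9083
```

View pics/s2c.png

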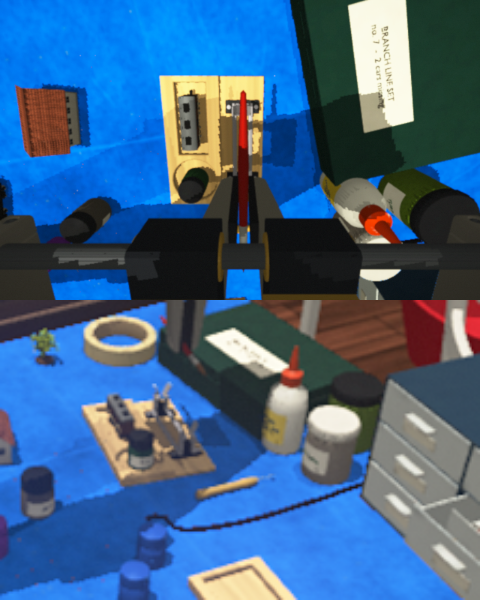

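The van and small pot are in the tray. The brush (243,150) is held along the clip. I'm measuring how it sits in the fingers, and the glue bottle's clearance.

```bash
python3 - <<'E'
from act import *
import pickle
s=pickle.load(open('w2.pkl','rb'));P=pts(s);hsv=cv2.cvtColor(s['pixels'],cv2.COLOR_RGB2HSV).astype(int)
c=np.array(tr(*WT,34,0));a=np.radians(WT[1]);d=P[...,:2]-c;X=d@[np.cos(a),np.sin(a)];Y=d@[-np.sin(a),np.cos(a)];Z=P[...,2]
m=((hsv[...,0]<8)|(hsv[...,0]>165))&(hsv[...,1]>100)&(abs(X)<.03)&(abs(Y)<.1)&(Z>.09)&(Z<.2)
print('brush',m.sum(),'x',np.percentile(X[m]*1e3,[5,50,95]),'Y',Y[m].min()*1e3,Y[m].max()*1e3,'line',np.polyfit(Y[m],X[m],1),'z(Y)',np.polyfit(Y[m],Z[m],1))
h,e=np.histogram(Y[m],8)
for i in range(8):
    k=m&(Y>=e[i])&(Y<e[i+1]); print((e[i]*1e3).round(),k.sum(),(np.percentile(Z[k],[50,95])*1e3).round(1))
# clip jaws
m=(abs(X)<.02)&(abs(Y)<.07)&(Z>.028)&(Z<.06)
for lo,hi in((.03,.06),(-.06,-.03)):
    k=m&(Y>lo)&(Y<hi)
    if k.any(): print('jaw',k.sum(),X[k].min()*1e3,X[k].max()*1e3,np.median(Y[k])*1e3)
for n in ('scene0','side0','wrist0'):
    s=pickle.load(open(n+'.pkl','rb'));Q=pts(s)[s['depth']>0];d=Q[:,:2]-c;x=d@[np.cos(a),np.sin(a)];y=d@[-np.sin(a),np.cos(a)]
    k=(abs(x)<.13)&(abs(y)<.08)&(Q[:,2]>.08)&(Q[:,2]<.22)
    if k.any(): print(n,k.sum(),'minx',np.percentile(x[k],[0,5,50]).round(3),'y max',np.percentile(y[k],[50,95,100]).round(3),'z',np.percentile(Q[k,2],[50,99]).round(3))
E
```

```text
brush 2055 x [-2.33310599  0.80238596  3.96809017] Y -32.442900309692874 68.83631254606384 line [0.00348717 0.00072114] z(Y) [-0.01604441  0.13583559]
-32.0 180 [135.5 136.6]
-20.0 229 [135.7 136.8]
-7.0 298 [135.9 148.8]
6.0 313 [136.  137.6]
18.0 307 [135.7 137.1]
31.0 280 [135.2 136.5]
44.0 247 [135.  136.2]
56.0 200 [134.4 135.8]
jaw 283 -10.72585597580311 10.70439414309164 45.94620827938669
jaw 7 6.531537678550624 6.556278535418855 -45.72264195993166
scene0 196 minx [-0.047 -0.042  0.113] y max [-0.046 -0.034 -0.029] z [0.104 0.22 ]
side0 203 minx [-0.043 -0.032  0.118] y max [-0.056 -0.044 -0.038] z [0.104 0.22 ]
wrist0 1672 minx [-0.046 -0.034  0.115] y max [-0.049 -0.036 -0.03 ] z [0.105 0.22 ]
```

```bash
python3 - <<'E'
from act import *
import pickle
c=np.array(tr(*WT,34,0));a=np.radians(WT[1])
def fr(s):
    P=pts(s);d=P[...,:2]-c;return d@[np.cos(a),np.sin(a)],d@[-np.sin(a),np.cos(a)],P[...,2]
X,Y,Z=fr(pickle.load(open('w2.pkl','rb')))
m=(abs(X)<.008)&(Y<.1)&(Y>.04)&(Z>.115)&(Z<.15);print('end by depth',np.sort(Y[m])[-6:]*1e3)
for n in('side0','wrist0'):
    x,y,z=fr(pickle.load(open(n+'.pkl','rb')));
    for lo in(.08,.1,.12):
        k=(x>.06)&(x<.14)&(abs(y)<.07)&(z>lo)&(z<lo+.02); print(n,lo,k.sum(),'outside? min x where y>-.045',np.sort(x[k&(y>-.045)])[:3].round(3),'max y where x<.1',np.sort(y[k&(x<.1)])[-3:].round(3))
E
```

```text
end by depth [68.28807089 68.34172701 68.34537289 68.381645   68.81095728 68.83631255]
side0 0.08 102 outside? min x where y>-.045 [0.11  0.111 0.113] max y where x<.1 []
side0 0.1 65 outside? min x where y>-.045 [0.117 0.12  0.12 ] max y where x<.1 []
side0 0.12 23 outside? min x where y>-.045 [] max y where x<.1 []
wrist0 0.08 707 outside? min x where y>-.045 [0.105 0.105 0.106] max y where x<.1 []
wrist0 0.1 538 outside? min x where y>-.045 [0.113 0.113 0.114] max y where x<.1 []
wrist0 0.12 148 outside? min x where y>-.045 [] max y where x<.1 []
```

```bash
python3 - <<'E'
from act import *
import pickle
x,y=tr(*WT,33.5,2.5); o=[180,0,90+WT[1]]
move_l([x,y,.05+T],feed=.15); hold(.2)
hit=move_l([x,y,.0242+T],feed=.03,f_stop=30); hold(.2)
print(hit,(current_eef_pos()[2]-T)*1e3,current_ft_force(),current_opening())
s=snapshot('side');save(s,'s3')
command_gripper(.022);hold(.2);move_l([x,y,.13+T],feed=.12)
x,y=tr(*WT,20,-40);reach([x,y,.2+T],o);hold(.1);s=snapshot('wrist');save(s,'w3');pickle.dump(s,open('w3.pkl','wb'));print(current_clock())
c=np.array(tr(*WT,34,0));a=np.radians(WT[1]);P=pts(s);d=P[...,:2]-c;X=d@[np.cos(a),np.sin(a)];Y=d@[-np.sin(a),np.cos(a)];Z=P[...,2]
hsv=cv2.cvtColor(s['pixels'],cv2.COLOR_RGB2HSV).astype(int)
m=((hsv[...,0]<8)|(hsv[...,0]>165))&(hsv[...,1]>100)&(abs(X)<.012)&(abs(Y)<.1)&(Z<.08)
for lo in range(-80,80,10):
    k=m&(Y>=lo/1e3)&(Y<lo/1e3+.01)
    if k.any():print(lo,k.sum(),(np.percentile(Z[k],[50,95])*1e3).round(1),(np.median(X[k])*1e3).round(1))
print('Y',Y[m].min(),Y[m].max())
E
```

```text
False 24.43903113884757 [-4.05554007  0.81679296  5.67594002] 0.007781094504409278
30.8417
-40 1 [5. 5.] -2.5
-30 37 [30.4 31.9] -0.2
-20 49 [30.6 31.7] -0.3
-10 63 [30.5 31.9] -0.5
0 70 [30.7 32. ] -0.6
10 69 [31.1 32. ] -0.6
20 65 [30.9 32.1] -0.8
30 66 [30.5 32.1] -0.4
40 40 [31.2 35.8] -0.6
50 49 [29.9 30.9] -0.2
60 38 [29.4 31.2] -0.3
70 7 [29.1 31.3] -0.3
Y -0.030149230574367906 0.07264931236260729
```

View pics/w3.png

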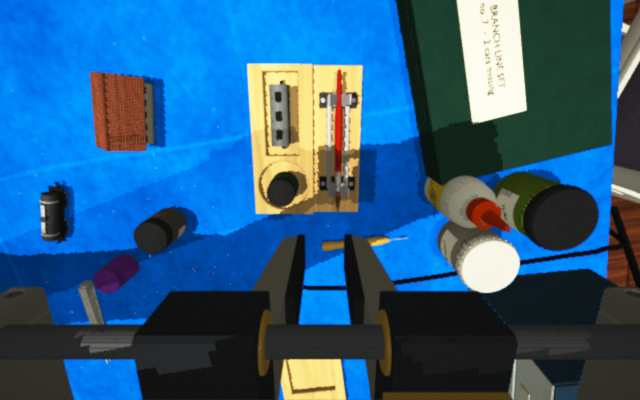

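The brush is seated: its top is at 32 mm and its handle end is 73 mm from the clip's middle. The van (279,113) and small pot (281,187) are in place. Now the house kit.

```bash
python3 - <<'E'
from act import *
import pickle
w=pick(.4354,.1328,-16.7,.0095,.075)
assert .036<w<.06
place(*tr(*HT,0,33),HT[1],.0135,.078)
w=pick(.4369,.0030,0,.0095,.058)
assert .03<w<.042
place(*tr(*HT,0,-47),HT[1],.0135,.052)
x,y=tr(*HT,0,-40);reach([x,y,.25+T],[180,0,90+HT[1]]);hold(.1)
s=snapshot('wrist');save(s,'w4');s2=snapshot('side');save(s2,'s4');print(current_clock())
a=np.vstack([cv2.resize(cv2.imread('pics/w4.png'),(480,300)),cv2.resize(cv2.imread('pics/s4.png')[170:320,260:500],(480,300))]);cv2.imwrite('pics/s4c.png',a)
E
```

```text
pick hit False w 41.5 after 42.0 F 30.000293254852295 t 35.1083
place hit True tip z 13.5 t 39.575
pick hit False w 37.4 after 37.2 F 30.00033974647522 t 43.3667
place hit True tip z 13.5 t 47.4
48.1833
```

View pics/s4c.png

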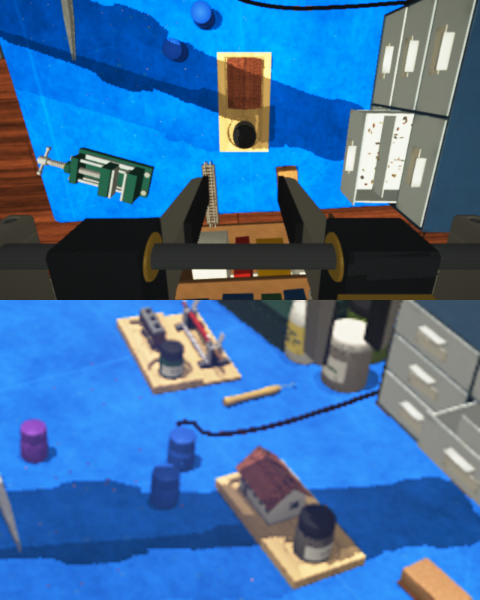

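Both kits are complete: cottage (275,490) and big pot (318,530) stand in the house tray, and the wagon kit is intact (180,350).

```bash
python3 -c "
from station import *
print(sign_off())"
```

```text
the job is handed in; nothing more can be done
None
```

I handed the job in at about 48 s: the van, small pot and brush are in the clip tray, the cottage and big pot are in the other, and the last pictures showed all five seated with no pot tipped.

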